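Try the bevelled flap-reel spindle in the test bore and rack it

ROBOT

A 6-joint arm with a two-finger parallel gripper is mounted at the origin on the work surface. World frame = base frame: x ahead of the robot, y to its left, z up, the work surface at z = 0. Lengths are in m, angles in rad, forces in N, time in s.
With the tool pointing down it reaches from about 0.275 to 0.725 m from the base axis. Payload 5.6 kg.
Tool frame: the origin (TCP) lies at the centre of the arm's flange, where the gripper is bolted on; the fingertips stand manip.tip_extent ahead of it and the grasp point (between the pads) lies 155 mm ahead of it (manip.tip_extent is the distance from the TCP to the fingertips, in m); z points along the fingers, y is the line along which they close (so a half turn about z gives the same grasp; the last joint's range is limited). The gripper opens to 85 mm and grips with 20 to 120 N. Pads are 22 mm wide; open, the fingers measure 114 mm over their backs; the gripper's body (76 mm by 85 mm) begins 54 mm behind the grasp point. The pads swing forward as they close: fully open they stand 13 mm farther back than shut.
Start: joints at [-1.052, 0.255, 0.108, 0, -1.424, -0.285], TCP at [0.127, -0.535, 0.405] pointing down, gripper open.
Joint ranges: [-2.95, 2.95], [-1.21, 1.97], [-1.09, 1.5], [-2.87, 1.71], [-2.94, -0.07], [-3.05, 3.05]. Speed limits (rad/s): [2.57, 2.57, 3.14, 3.14, 3.14, 3.14].

INTERFACE

Orientations are given as a 3x3 rotation matrix whose columns are the frame's x, y, z axes.
In Python, from cell import manip gives the robot as it stands. Calls block until the motion is done:
- manip.reach(position, orientation): joint-space move of the TCP to a pose.
- manip.move_l(position, rate=0.15, ori=None, threshold=None): straight line of the TCP; ori=None keeps the orientation; rate is the mean speed in m/s. With threshold (N) it stops when the force on the tool has changed by that much, and returns True; else False.
- manip.set_joints(angles): joint-space move.
- manip.command_gripper(opening): finger opening in m; the grip force is fixed at half the most; returns when the fingers have stopped.
- manip.sleep(seconds).
- manip.ik(position, orientation): joint angles nearest the present ones, or None.
- manip.snapshot(name): name is "scene" or "top"; returns the picture (480x640x3 uint8, red, green, blue); there is no depth.
- manip.get_calibration(name): a dict with "camera_matrix" (3x3 intrinsics, pixels), "dist" ([k1, k2, p1, p2, k3] as OpenCV has them; the pictures are not rectified), "camera_from_world" (4x4, takes a point from world to camera coordinates). Camera axes: x right, y down, z forward; pixel columns grow to the right and rows downward; lengths in m; the calibration is good to about 2 mm. A picture is of the moment at which its call begins. get_calibration takes no time and is no camera call.
A pose or a line that the arm cannot do raises manip.Unreachable and nothing moves.
- manip.finish_job(): hands the job in; it is judged then, once.
Readings, each from a call of its own:
- manip.read_time(): time.
- manip.read_joint_positions(): joint angles.
- manip.read_qvel(): joint speeds.
- manip.read_joint_efforts(): joint torques, N m.
- manip.read_ee_pos(): TCP position.
- manip.read_eef_rot(): TCP orientation.
- manip.read_force(): force on the tool from outside, world axes, zero at the start.
- manip.read_ft_torque(): the same for the moment, N m.
- manip.read_width(): finger opening in m.
- manip.read_grip_force(): force on a finger pad.
Only numpy, scipy, OpenCV 4.12 (cv2) and the standard library are available. Lean on these libraries where they do the work, as an engineer would, in place of code of your own. Each camera call takes 0.05 s, during which the arm holds its last target. There are 200 camera calls.

TASK

Two loose spindles stand on the table: one has bevelled ends like those already in the rack, the other is cut square at both ends. Take the bevelled one, try it upright in the bore of the dark steel test block, lowering it until its nose is fully home there, then lower it fully home and upright in the free bore of the plywood rack beside the others before letting go, and leave it standing there. Leave the square-cut spindle standing where it is.

Things in the scene. Friction and masses are not known exactly. Their poses are not given: they have to be found in the camera images.
- spindle_mid (a point): centre (half-way up, on the axis) of the loose bevelled spindle, the one to rack: a plain aluminium rod standing upright on the table, 30 mm diameter, 110 mm tall, both ends the same: bevelled over the last 18 mm down to a flat 18 mm across. Its z axis runs along the rod. Mass about 0.2 kg.
- blank_mid (a point): centre (half-way up, on the axis) of the square-cut spindle, to be left alone: the same aluminium rod, 30 mm diameter, 110 mm tall, standing upright, but cut square at both ends with no bevel. Its z axis runs along the rod.
- test_bore (a point): mouth centre of the bore, level with the top of the dark steel test block (60 x 60 mm, 36 tall, fixed); z up, x and y along its sides. Bore 36 mm wide for 16 mm (3 mm chamfer at the mouth), then a step to 26 mm wide, down to the table. Home: a bevelled nose passes the step to 28 mm below the mouth, spindle centre 27 mm above the mouth. A square end stops at the step.
- rack_bore (a point): mouth centre of the free bore, level with the top of the plywood rack (56 mm in x, 180 in y, 36 tall, fixed); z up. Three bores shaped like the test bore stand 60 mm apart in a row; this is the end one on the -y side. Those at +60 and +120 mm along this point's y hold like spindles, fast in place, tops 82 mm above the mouth. Home: spindle centre 27 mm above the mouth.
There are look-alikes about, which are no part of the job. What is shaped like the part that bears spindle_mid but blue is not meant.

How it is judged:
On the way, in this order (a step that is already met when the one before it is completed fails the run):
1. the bevelled spindle is home in the test bore: upright within 10 degrees, its centre within 12 mm of the bore's axis and less than 33 mm above its mouth (horizontal distance between spindle_mid and test_bore below 0.012 m and z of spindle_mid in the frame of test_bore below 0.033 m and angle between spindle_mid's own z axis and vertical below 0.175 rad), for 0.2 s.
2. the bevelled spindle is home in the rack's free bore (same tolerances) while still held in the fingers (horizontal distance between spindle_mid and rack_bore below 0.012 m and z of spindle_mid in the frame of rack_bore below 0.033 m and angle between spindle_mid's own z axis and vertical below 0.175 rad and contact force between spindle and the fingers above 0.5 N), for 0.1 s.
At the end, for the whole second after the job is handed in: The bevelled spindle stands at rest, let go, in the rack's free bore: its centre within 12 mm of the bore's axis and less than 33 mm above the mouth, upright within 10 degrees. The square-cut spindle still stands upright (within 10 degrees), within 30 mm of where it was (horizontal distance between spindle_mid and rack_bore below 0.012 m and z of spindle_mid in the frame of rack_bore below 0.033 m and angle between each of spindle_mid, blank_mid's own z axis and vertical below 0.175 rad and linear speed of spindle below 0.02 m/s and distance of blank_mid from where it was at the start of the episode below 0.03 m); the robot touches nothing.
It fails at once if the square-cut spindle is knocked over or moved by more than 30 mm (distance of blank_mid from where it was at the start of the episode above 0.03 m or angle between blank_mid's own z axis and vertical above 0.5 rad).
It also fails if it takes over 45 s, if anything falls off the work surface, if the arm or the gripper's body presses on something with over 40 N, if the wrist force passes 120 N, or if a joint passes its speed limit or range.

## Working session

There is one attempt and no reset: what is moved stays moved. The work goes in short steps, each a Python script; the robot and the scene stay as the last script left them, time stands still between calls to the robot, and variables do not carry over. Pictures are saved under pics/ and viewed, at most 10 in all, crops included, and the job is handed in when it is done.

```bash
mkdir -p pics; python3 - <<'E'
from cell import manip
import cv2
for n in("scene","top"):
    cv2.imwrite(f"pics/{n}0.png",manip.snapshot(n)[:,:,::-1]); c=manip.get_calibration(n); print(c)
print(manip.tip_extent,manip.read_eef_rot())
E
```

```text
{'camera_matrix': array([[511.96681154,   0.        , 321.6652528 ],
       [  0.        , 511.96681154, 241.05001902],
       [  0.        ,   0.        ,   1.        ]]), 'dist': array([-0.06443277,  0.        ,  0.        ,  0.        ,  0.        ]), 'camera_from_world': array([[-0.40180117,  0.91565111,  0.01178391,  0.25558755],
       [ 0.76147754,  0.34123984, -0.55109647, -0.35624158],
       [-0.50863324, -0.21245802, -0.83435833,  1.36902338],
       [ 0.        ,  0.        ,  0.        ,  1.        ]])}
{'camera_matrix': array([[602.20057322,   0.        , 322.96547781],
       [  0.        , 602.20057322, 228.09637875],
       [  0.        ,   0.        ,   1.        ]]), 'dist': array([0.02670054, 0.        , 0.        , 0.        , 0.        ]), 'camera_from_world': array([[ 0.01855662, -0.99976795,  0.0109408 , -0.06779834],
       [-0.98808   , -0.02001003, -0.1526352 ,  0.55438295],
       [ 0.15281871, -0.007978  , -0.98822204,  0.98245269],
       [ 0.        ,  0.        ,  0.        ,  1.        ]])}
0.1734 [[-9.72814096e-01 -2.31587022e-01 -4.31019149e-04]
 [-2.31587419e-01  9.72812732e-01  1.62970438e-03]
 [ 4.18825306e-05  1.68521801e-03 -9.99998579e-01]]
```

View pics/scene0.png

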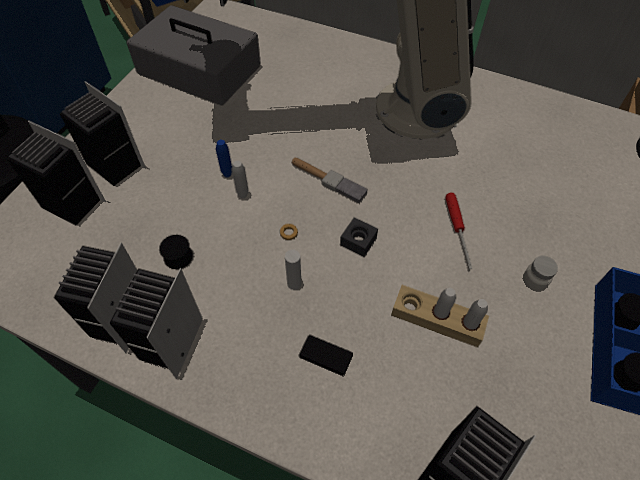

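View pics/top0.png

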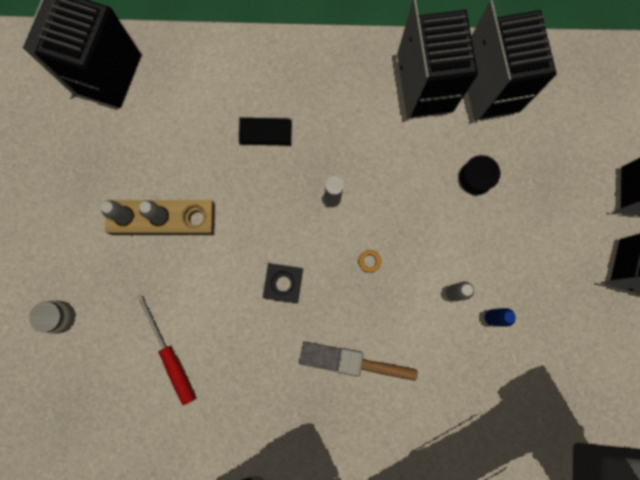

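The scene shows two grey upright rods, at (240,181) beside the blue one (223,158) and at (293,271). In the top view they are at (462,291) and (333,190), with blue at (500,317). The rack's free bore is at scene (411,300), top (196,215). The test block is at scene (359,236), top (283,284). The rod at (293,271) looks square-topped and the one at (240,181) bevelled, so I'll check both in a close crop.

```bash
python3 - <<'E'
import cv2,numpy as np
s=cv2.imread("pics/scene0.png");t=cv2.imread("pics/top0.png")
def c(im,x,y,w=64,h=48):  # 64x48 -> x6
    return cv2.resize(im[y:y+h,x:x+w],(384,288),interpolation=cv2.INTER_CUBIC)
cv2.imwrite("pics/crop1.png",np.vstack([np.hstack([c(s,208,155),c(s,262,245)]),np.hstack([c(t,430,267),c(t,302,165)])]))
cv2.imwrite("pics/crop2.png",np.vstack([np.hstack([c(s,327,212),c(s,385,280)]),np.hstack([c(t,252,260),c(t,164,192)])]))
E
```

```text
(no output)
```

View pics/crop1.png

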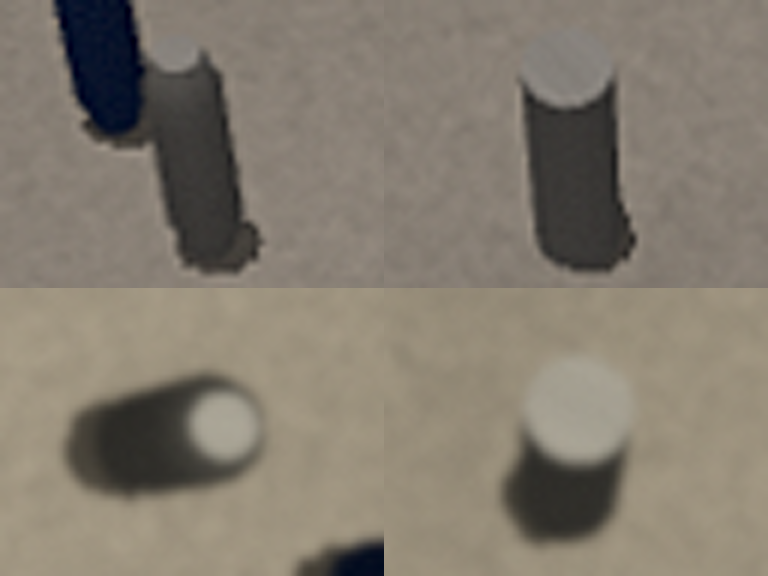

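View pics/crop2.png

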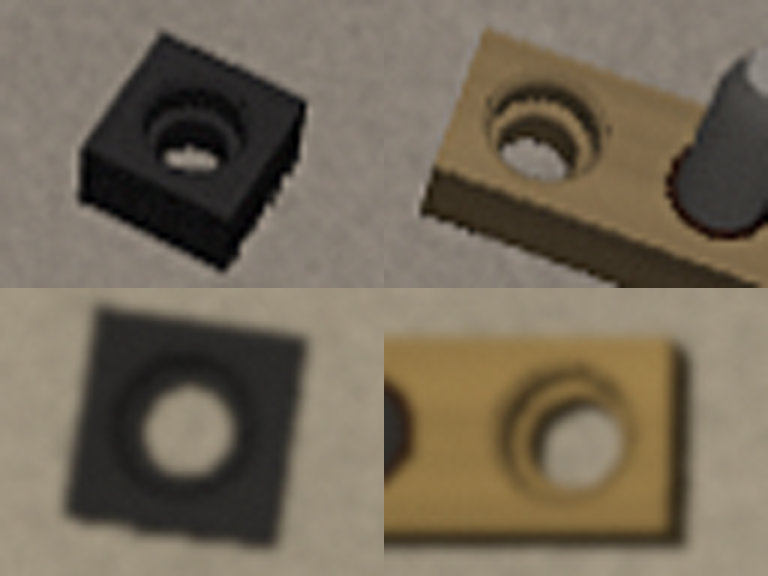

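The crops confirm it: the rod at scene (240,181) / top (462,291) is bevelled, with a small flat, and the one at (293,271) is square. Next I'll locate the points.

```bash
cat > h.py <<'E'
from cell import manip
import cv2,numpy as np
def ray(cam,px):
    c=manip.get_calibration(cam);T=np.array(c["camera_from_world"]);R,t=T[:3,:3],T[:3,3]
    u=cv2.undistortPoints(np.array([[px]],float),c["camera_matrix"],c["dist"])[0,0]
    return -R.T@t, R.T@np.array([*u,1])
def atz(cam,px,z):
    o,d=ray(cam,px); return o+d*(z-o[2])/d[2]
def tri(a,b):
    A=[];B=[]
    for cam,px in(("scene",a),("top",b)):
        o,d=ray(cam,px);d=d/np.linalg.norm(d);P=np.eye(3)-np.outer(d,d);A.append(P);B.append(P@o)
    return np.linalg.lstsq(np.vstack(A),np.hstack(B),rcond=None)[0]
def ori(a): # tool down, closing line (y) at angle a in the plane
    y=np.array([np.cos(a),np.sin(a),0]);z=np.array([0,0,-1.]);return np.column_stack([np.cross(y,z),y,z])
E
python3 - <<'E'
from h import *
np.set_printoptions(precision=4,suppress=True)
for n,a,b,z in(("spin",(236.9,163.6),(467.1,289.8),.11),("blank",(292.1,256.1),(334.1,185.1),.11),("test",(359,232.8),(282.8,282.9),.036),("rack",(412.1,301.3),(193.9,215.9),.036)):
    print(n,atz("scene",a,z),atz("top",b,z),tri(a,b))
for px in((236,165),(224,142)): print("blue",atz("scene",(222,144),.11),atz("top",(508,317),.11));break
s=lambda x,y,ox,oy:((x+.5)/6-.5+ox,(y+.5)/6-.5+oy)
print([atz("top",s(x,y,252,260),.036) for x,y in((98,22),(307,52),(277,257),(67,229))])
print("rack end", [atz("top",s(x,y,164,192),.036) for x,y in((672-384,342-288),(672-384,530-288))], [atz("scene",p,.036) for p in (s(486-384,30,385,280),s(436-384,172,385,280))])
E
```

```text
spin [ 0.4534 -0.2823  0.11  ] [ 0.452  -0.2841  0.11  ] [ 0.4519 -0.2841  0.1079]
blank [ 0.6172 -0.0714  0.11  ] [ 0.6155 -0.0731  0.11  ] [ 0.6159 -0.0727  0.1074]
test [0.4652 0.0121 0.036 ] [0.4617 0.009  0.036 ] [0.4617 0.0102 0.0304]
rack [0.5751 0.1683 0.036 ] [0.5733 0.1644 0.036 ] [0.5736 0.1668 0.0321]
blue [ 0.4157 -0.3413  0.11  ] [ 0.4112 -0.3468  0.11  ]
[array([0.4944, 0.0352, 0.036 ]), array([ 0.4871, -0.0241,  0.036 ]), array([ 0.4294, -0.0171,  0.036 ]), array([0.4361, 0.0419, 0.036 ])]
rack end [array([0.6007, 0.1355, 0.036 ]), array([0.5462, 0.133 , 0.036 ])] [array([0.5479, 0.137 , 0.036 ]), array([0.6047, 0.1391, 0.036 ])]
```

Both cameras agree to within 2–4 mm and the triangulated heights match, so I'll average them and use the same biased average for everything. Now grasp, lift, and hover over the test block.

```bash
python3 - <<'E'
from h import *
np.set_printoptions(precision=4,suppress=True)
sp=np.array([.4527,-.2832]);te=np.array([.4635,.0105])
O=min((ori(a) for a in(-.4,np.pi-.4)),key=lambda o:abs((manip.ik([*sp,.37],o) if manip.ik([*sp,.37],o) is not None else np.full(6,9))[5]))
manip.reach([*sp,.37],O); print(manip.read_joint_positions())
print(manip.move_l([*sp,.230],.12,threshold=15), manip.read_ee_pos())
manip.command_gripper(.02); print(manip.read_width(),manip.read_grip_force())
manip.move_l([*sp,.36],.15); print(manip.read_width(),manip.read_force())
O2=min((ori(a) for a in(0,np.pi)),key=lambda o:abs((manip.ik([*te,.36],o) if manip.ik([*te,.36],o) is not None else np.full(6,9))[5]))
manip.reach([*te,.36],O2); manip.move_l([*te,.285],.15)
print(manip.read_ee_pos(),manip.read_joint_positions(),manip.read_time())
s=manip.snapshot("scene")[:,:,::-1];t=manip.snapshot("top")[:,:,::-1]
cv2.imwrite("pics/s1.png",s);cv2.imwrite("pics/t1.png",t)
f=lambda im,x,y:cv2.resize(im[y:y+120,x:x+100],(400,480),interpolation=cv2.INTER_CUBIC)
cv2.imwrite("pics/c3.png",np.hstack([f(s,310,155),f(t,235,225)]))
E
```

```text
[-0.2671  0.2363 -0.0046  0.0003 -1.3298 -0.1344]
False [ 0.453  -0.2834  0.2308]
0.028650880464665917 59.2092494177632
0.02896041292355878 [-0.1213  0.1554 -2.0371]
[0.464  0.01   0.2857] [ 0.361   0.1608 -0.327   0.0007 -1.082  -0.3621] 6.3
```

View pics/c3.png

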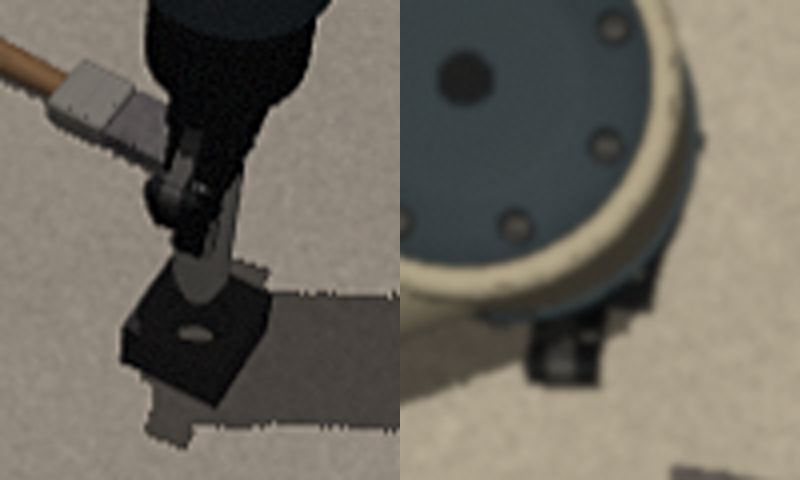

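The spindle is held upright, with its nose bottom edge at about scene (361,230), just over the bore behind the visible hole at (358,238). Its position matches the target, so I'll lower it with force monitoring.

```bash
python3 - <<'E'
from h import *
np.set_printoptions(precision=4,suppress=True)
print(atz("scene",(360.5,227.5),.056), "vs scene bore .4652 .0121")
te=[.4635,.0105]
print(manip.move_l([*te,.262],.06,threshold=12),manip.read_ee_pos(),manip.read_force())
print(manip.move_l([*te,.2375],.03,threshold=15),manip.read_ee_pos(),manip.read_force(),manip.read_ft_torque(),manip.read_width(),manip.read_time())
s=manip.snapshot("scene")[:,:,::-1]
cv2.imwrite("pics/c4.png",cv2.resize(s[155:275,290:430],(700,600),interpolation=cv2.INTER_CUBIC))
E
```

```text
[0.4645 0.0138 0.056 ] vs scene bore .4652 .0121
False [0.4635 0.0105 0.2618] [-0.1248 -0.1462 -1.8327]
False [0.4634 0.0106 0.2375] [-1.4844  1.4284 -0.648 ] [0.7616 0.4213 0.0643] 0.028468090086827918 7.9
```

View pics/c4.png

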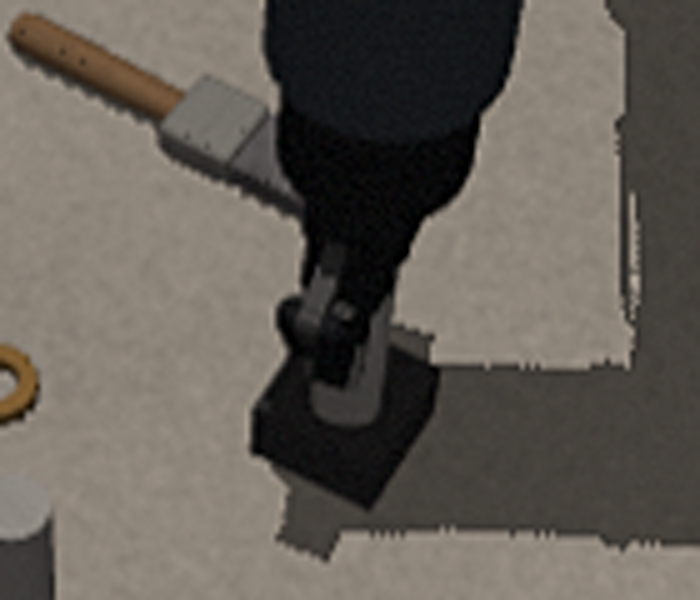

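The spindle is in the bore: the 30 mm body meets the block's mouth at crop (345,420), upright, with light contact force. I'll press a little further, dwell, then carry it to hover over the rack.

```bash
python3 - <<'E'
from h import *
np.set_printoptions(precision=4,suppress=True)
te=[.4635,.0105];ra=[.574,.1665]
print(manip.move_l([*te,.235],.02,threshold=12),manip.read_ee_pos(),manip.read_force())
manip.sleep(.4); print(manip.read_force(),manip.read_width())
manip.move_l([*te,.36],.12); print(manip.read_force(),manip.read_width())
O=manip.read_eef_rot(); a=ori(0); O=a if a[:,1]@O[:,1]>0 else ori(np.pi)
manip.reach([*ra,.36],O); manip.move_l([*ra,.285],.15)
print(manip.read_ee_pos(),manip.read_time())
s=manip.snapshot("scene")[:,:,::-1]
cv2.imwrite("pics/c5.png",cv2.resize(s[240:360,360:500],(700,600),interpolation=cv2.INTER_CUBIC))
E
```

```text
True [0.4634 0.0107 0.2366] [-0.9154  1.3952  5.1558]
[-2.1038  2.4724  6.1135] 0.02881386385685647
[-0.0766  1.028  -1.2409] 0.02866331090123471
[0.5743 0.1661 0.2863] 11.1833
```

View pics/c5.png

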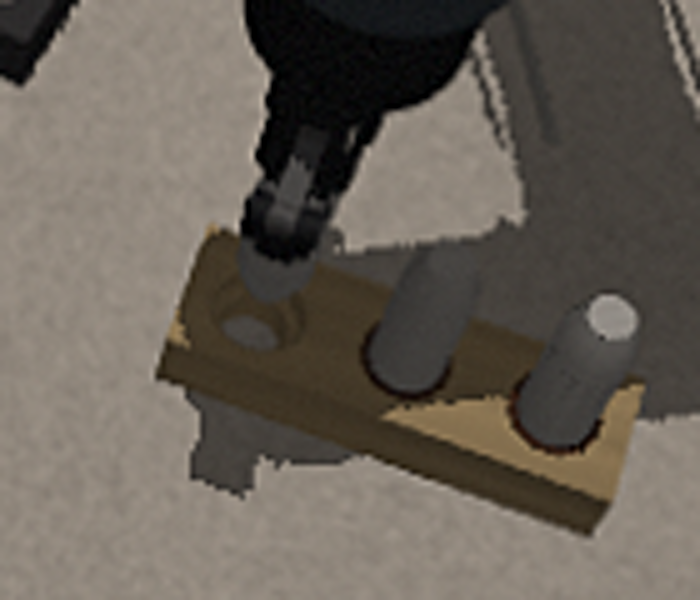

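The held spindle hovers over the free bore: nose bottom at crop (273,295), bore mouth at (258,312). The neighbours are clear. I'll check alignment and lower it.

```bash
python3 - <<'E'
from h import *
np.set_printoptions(precision=4,suppress=True)
print(atz("scene",(414.5,297.8),.056),"vs .5751 .1683")
ra=[.574,.1665]
print(manip.move_l([*ra,.262],.06,threshold=10),manip.read_ee_pos(),manip.read_force())
print(manip.move_l([*ra,.2365],.03,threshold=10),manip.read_ee_pos(),manip.read_force(),manip.read_ft_torque(),manip.read_grip_force(),manip.read_time())
manip.sleep(.3)
s=manip.snapshot("scene")[:,:,::-1]
cv2.imwrite("pics/c6.png",cv2.resize(s[240:360,360:500],(700,600),interpolation=cv2.INTER_CUBIC))
E
```

```text
[0.5769 0.1705 0.056 ] vs .5751 .1683
False [0.574  0.1665 0.2617] [-0.0822  0.1564 -1.5199]
False [0.5742 0.1664 0.2373] [-1.092  -1.5237  4.0069] [-0.4903  0.2254 -0.0715] 60.197342284955084 12.7667
```

View pics/c6.png

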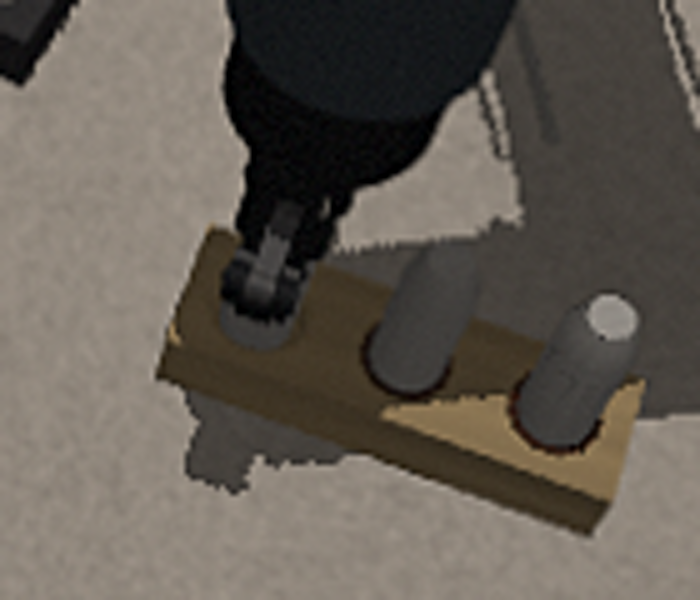

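It is seated in the rack bore, upright at crop (258,335), at the same TCP height as home in the test bore. Release, retreat, verify.

```bash
python3 - <<'E'
from h import *
for w in(.034,.045,.085): manip.command_gripper(w); manip.sleep(.1)
manip.sleep(.3); p=manip.read_ee_pos(); print(manip.read_force(),manip.read_width())
manip.move_l([p[0],p[1],.36],.12)
manip.reach([.42,.1,.42],manip.read_eef_rot()); print(manip.read_time())
s=manip.snapshot("scene")[:,:,::-1];t=manip.snapshot("top")[:,:,::-1]
f=lambda im,x,y:cv2.resize(im[y:y+120,x:x+100],(400,480),interpolation=cv2.INTER_CUBIC)
cv2.imwrite("pics/c7.png",np.hstack([f(s,395,240),f(t,120,160)]))
cv2.imwrite("pics/s7.png",s)
E
```

```text
[-0.43358494  0.27309683  0.23244561] 0.08481941580925821
16.6167
```

View pics/c7.png

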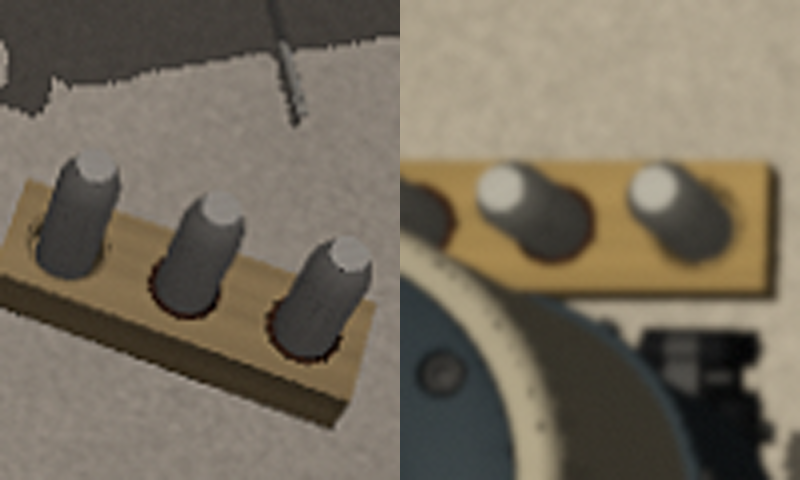

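View pics/s7.png

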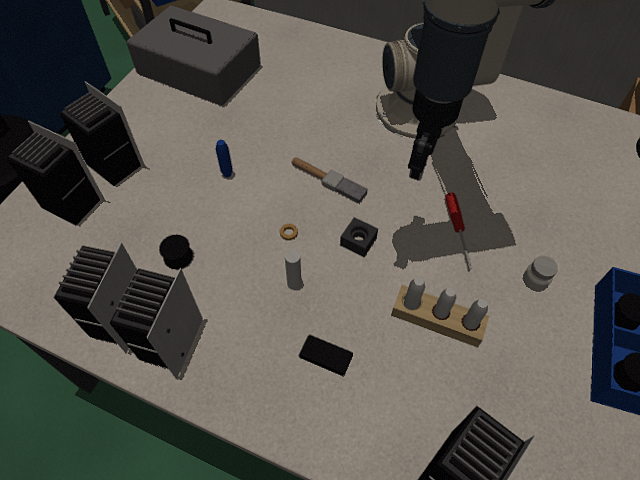

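The spindle stands in line with its neighbours, with evenly spaced tops at crop (97,165), (222,210) and (349,255). The square-cut spindle is still at scene (293,271).

```bash
python3 -c "
from cell import manip
print(manip.finish_job())"
```

```text
the job is handed in; nothing more can be done
None
```

The bevelled spindle was tried home in the test bore, then seated upright in the rack's free bore and let go; the square-cut spindle was left where it stood, and the job is handed in (no verdict was returned).

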